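Tighten the engraving chuck on a pen with its key

TASK

Take the chuck key out of the tool block, set its square end in the bore on top of the engraving fixture's chuck and, pressing only lightly (about 5 N, never more than 10), turn it until the square drops fully home in the socket. Turn it clockwise until the jaws come up firm on the pen, then lift the key out and stand it back in the hole it came from. Leave the other tools and the things on the counter where they are.

Things in the scene. Friction and masses are not known exactly. Their poses are not given: they have to be found in the camera images.
- key_bar (a point): Dark steel chuck key, 82 mm tall, 200 g, upright in one hole of the tool block. This point: centre of its flat-sided cross-bar (90 mm long, 12 wide, 12 high), 76 mm above the tip's end; z up the key, x along the bar. Below the bar: neck 10 mm across, 30 tall; collar 21 across, 22 tall; square tip. Grip the bar across its width from above, mid-length. Let go in chuck or block it stays standing.
- key_tip (a point): Centre of the flat end of the key's tip, 76 mm below key_bar; z up the key. The tip is 12 x 12 mm square, 20 mm long, its sides parallel and at right angles to the bar: it fits the socket at every quarter turn. The key came from the hole where this point is at the start.
- bore (a point): Mouth centre of the round key bore (19.5 mm, chamfered) on top of the 100 mm steel chuck, 134 mm up; z up, y along the spindle to the jaws. 5 mm down is the pinion's flat end with a square socket, 13.6 mm wide, 12 deep: a seated tip is 17 mm below this point, one out of line stops at 5 mm. The square's angle is unknown (askew to the spindle); feel for it: it drops within 0.1 rad of line.
- chuck (a joint): How far the pinion has driven the jaws, rad: starts at 0 to 0.25, grows as the key turns clockwise from above, against a steady 0.1 N m (a light push does not drag it round), and stays where left. At 0.9 the jaws are firm on the pen and it stops; the key then yields only stiffly, at about 0.3 N m. It says nothing of the square's angle. The square has 0.13 rad of play either way in its socket.
- block_top (a point): Centre of the top face of the fixed hardwood tool block, 66 mm (x) by 236 mm (y) by 50 mm high. Three round upright holes, 24 mm across, 36 mm deep, at 0 and 80 mm to either side along its y, hold key, spanner and scriber in any order; each tool's foot is 36 mm below this point.
- rotary: Engraving fixture, fixed: base plate 120 x 390 mm, motor and headstock on one side of the chuck, pen between jaws and tailstock on the other. Origin on the counter straight under the key bore; y along the spindle towards jaws and tailstock (which ends at 223 mm; the motor at -170 mm). Nothing on it is higher than the chuck's top, 135 mm.
- spanner_mid (a point): Bystander in the block: thin socket spanner with a round 8 mm T-rod 100 mm long, 112 mm tall; this point is on its axis, 55 mm above its foot.
- scriber_mid (a point): Bystander in the block: straight round aluminium hand scriber, 21 mm across, 100 mm tall, no cross-bar; this point is on its axis, 50 mm above its foot.
- penbox1: Bystander: flat gift box 52 x 177 x 30 mm; origin under its centre.
- penbox2: Bystander: flat gift box 52 x 177 x 30 mm; origin under its centre.
- penpot: Bystander: clear round pot of pens, 80 mm across, 145 mm tall; origin under its centre.
- tape: Bystander: desk tape dispenser 55 x 150 x 92 mm; origin under its centre.
- loupe: Bystander: small black loupe, 34 mm across, 30 mm tall; origin under its centre.
- calculator: Bystander: desk calculator 150 x 100 x 19 mm; origin under its centre.
There are look-alikes about, which are no part of the job. What is shaped like the part that bears key_bar but green is not meant.

How it is judged (in metres and radians):
On the way, in this order (a step that is already met when the one before it is completed fails the run):
1. the key's square tip has dropped home in the socket (z of key_tip in the frame of bore below -0.014 m and horizontal distance between key_tip and bore below 0.004 m and angle between key_bar's own z axis and vertical below 0.15 rad), for 0.1 s.
2. the key, home in the socket, has turned the chuck up firm (value of joint chuck above 0.86 rad and z of key_tip in the frame of bore below -0.012 m and horizontal distance between key_tip and bore below 0.004 m), for 0.1 s.
At the end, for the whole second after the job is handed in: The chuck is firm (joint above 0.85 rad, where 0.9 is firm), and the key stands upright (within 0.12 rad), released and at rest, fully down in the hole it came from (tip within 8 mm of where it started) (value of joint chuck above 0.85 rad and distance of key_tip from where it was at the start of the episode below 0.008 m and angle between key_bar's own z axis and vertical below 0.12 rad and linear speed of key below 0.02 m/s); the robot touches nothing.
It fails at once if the key is pressed on the chuck with more than 16 N while its tip has not yet dropped into the square (contact force between key and rotary above 16 N and z of key_tip in the frame of bore above -0.0065 m and value of joint chuck below 0.8 rad).
It fails at once if another tool in the block is disturbed by more than 15 mm (distance of any of spanner_mid, scriber_mid from where it was at the start of the episode above 0.015 m).
It fails at once if a thing on the counter is pushed by more than 20 mm (distance of any of penbox1, penbox2, penpot, tape, loupe, calculator from where it was at the start of the episode above 0.02 m).
It also fails if it takes over 67 s, if anything falls off the work surface, if the arm or the gripper's body presses on something with over 40 N, if the wrist force passes 120 N, or if a joint passes its speed limit or range.

ROBOT

A 6-joint arm with a two-finger parallel gripper is mounted at the origin on the work surface. World frame = base frame: x ahead of the robot, y to its left, z up, the work surface at z = 0. Lengths are in mm, angles in rad, forces in N, time in s.
With the tool pointing down it reaches from about 350 to 975 mm from the base axis. Payload 7.1 kg.
Tool frame: the origin (TCP) lies midway between the tips of the shut fingers; the grasp point (between the pads) lies 19 mm behind it (ctrl.grasp_offset is the distance from the TCP to the grasp point, in mm); z points along the fingers, y is the line along which they close (so a half turn about z gives the same grasp; the last joint's range is limited). The gripper opens to 88 mm and grips with 3 to 60 N. Pads are 20 mm wide; open, the fingers measure 115 mm over their backs; the gripper's body (75 mm by 178 mm) begins 61 mm behind the grasp point.
Start: joints at [1.287, 0.423, 1.63, -0, 1.089, -0.019], TCP at [163.541, 603.207, 222.675] pointing down, gripper open.
Joint ranges: [-3, 3], [-0.9, 2.11], [0.09, 2.58], [-1.31, 4.45], [0.11, 2.69], [-2.54, 2.54]. Speed limits (rad/s): [2.39, 2.39, 3.01, 3.14, 3.14, 3.14].

INTERFACE

Orientations are given as a rotation vector (axis times angle).
In Python, from workcell import sensors, viewer, ctrl gives the robot as it stands. The module is installed in compiled form; this text tells all that it offers.
- The arm moves only by the shell command python3 -m handwheel 'ROWS'. ROWS is JSON, a list of rows, each a list of 7 numbers: the shift along the tool's x, y, z in mm, then the turn, a rotation vector about the tool's x, y, z in rad, then the closure, from 0 (fully open) to 1 (shut). In form: [[x, y, z, rx, ry, rz, jaw], ...]. A call has 1 to 10 rows; each row shifts and turns the commanded pose from where the row before left it, along the tool's axes as they then stand; what a row does not reach is not made up. A row lasts 1/8 s, in which the tool goes at most 62.5 mm and 10.7 degrees, less where a joint would pass 70% of its speed; a pose out of reach is approached as far as the arm can. A call is refused whole if a number of a shift passes 62.5 or a number of a turn 0.188, either way. A call with a gripper value outside its range is refused whole. The fingers move at their own pace and stop on an object; the grip force is fixed at half the most. Time passes only in rows, so rows that do not move let the fingers close. It gives the time, the measured TCP pose, the force, the opening and the grip force at its end, in the units of the state.
- sensors.get_obs(): the state, without advancing time (a new reading comes with each control period).
- viewer.get_image(name): name is "scene" or "top" or "wrist"; returns a dict with "frame" (420x560x3 uint8, blue, green, red), "fov_y" (degrees; the focal length in pixels is half the picture's height over the tangent of half this angle, whatever the lens; pixels are square), "cx", "cy" (the principal point, pixels), "distortion" ([k1, k2, p1, p2, k3] as OpenCV has them; the pictures are not rectified), "R" (3x3) and "t" (3): a world point X has camera coordinates R X + t. Camera axes: x right, y down, z forward; pixel columns grow to the right and rows downward; lengths in mm; the calibration is good to about 2 mm. A picture is of the moment at which its call begins. There is no depth.
- ctrl.close_job(): hands the job in; it is judged then, once.
The state is a dict: "t": time; "qpos": joint angles; "qvel": joint speeds; "joint_torque": joint torques, N m; "ee_pos": TCP position; "orientation": TCP orientation; "ft_force": force on the tool from outside, world axes, zero at the start; "moment": the same for the moment, N m; "width": finger opening in mm; "grasp_force": force on a finger pad.
Only numpy, scipy, OpenCV 4.12 (cv2) and the standard library are available. Lean on these libraries where they do the work, as an engineer would, in place of code of your own. Each camera call takes 0.05 s, during which the arm holds its last target. There are 200 camera calls.

## Working session

There is one attempt and no reset: what is moved stays moved. The work goes in short steps, Python scripts to look and compute and a shell command to move; the robot and the scene stay as the last step left them, time stands still between calls to the robot, and variables do not carry over. Pictures are saved under pics/ and viewed, at most 10 in all, crops included, and the job is handed in when it is done.

```bash
mkdir -p pics; cat > h.py <<'E'
import numpy as np,cv2
from workcell import sensors,viewer,ctrl
def cam(n):
    d=viewer.get_image(n); f=d["frame"]; h=f.shape[0]
    fl=h/2/np.tan(np.radians(d["fov_y"])/2)
    K=np.array([[fl,0,d["cx"]],[0,fl,d["cy"]],[0,0,1]])
    return dict(f=f,K=K,D=np.array(d["distortion"],float),R=np.array(d["R"]),t=np.array(d["t"]))
def ray(c,p):
    u=cv2.undistortPoints(np.array([[p]],float),c['K'],c['D'])[0,0]
    return -c['R'].T@c['t'], c['R'].T@np.array([u[0],u[1],1])
def onz(c,p,z):
    o,d=ray(c,p); return o+d*(z-o[2])/d[2]
def proj(c,X):
    return cv2.projectPoints(np.array([X],float),cv2.Rodrigues(c['R'])[0],c['t'],c['K'],c['D'])[0][0,0]
E
python3 - <<'E'
from h import *
import pickle
C={n:cam(n) for n in("scene","top","wrist")}
pickle.dump(C,open('c0.pkl','wb'))
for n in C: cv2.imwrite(f'pics/{n}0.png',C[n]['f'])
for n in C: print(n,-C[n]['R'].T@C[n]['t'],C[n]['K'][0,0])
print(sensors.get_obs())
E
```

```text
scene [1293.09320174  -40.33950066  607.36694134] 384.0664489210575
top [ 465.91005733 -137.45370947 1204.09782638] 474.9106240566152
wrist [ 85.49207577 625.04023686 384.31207768] 344.30353047471027
{'t': 0.15, 'qpos': array([ 1.28695122e+00,  4.23653537e-01,  1.63046631e+00, -7.47286630e-06,
        1.08860235e+00, -1.90027532e-02]), 'qvel': array([ 8.50800851e-05, -1.63241126e-03, -2.17857842e-03, -7.61691599e-04,
        1.05888258e-03, -4.10848074e-04]), 'joint_torque': array([ 4.53828318e-05, -5.44982994e+01, -2.73921436e+01,  6.45175204e-02,
        2.04119756e-02, -3.63449772e-05]), 'ee_pos': array([163.46261638, 602.82220386, 222.10653651]), 'orientation': array([-4.14771532e-01, -3.11392621e+00,  1.75545540e-03]), 'ft_force': array([-0.21350937, -0.10786958, -0.51215189]), 'moment': array([-0.0106485 , -0.01419498, -0.00777087]), 'grasp_force': 0.0, 'width': 87.63430886238837}
```

View pics/scene0.png

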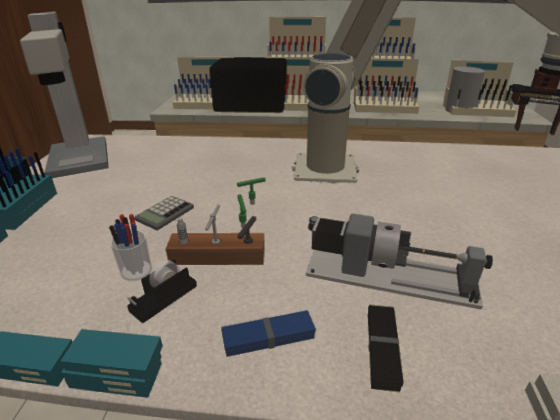

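View pics/top0.png

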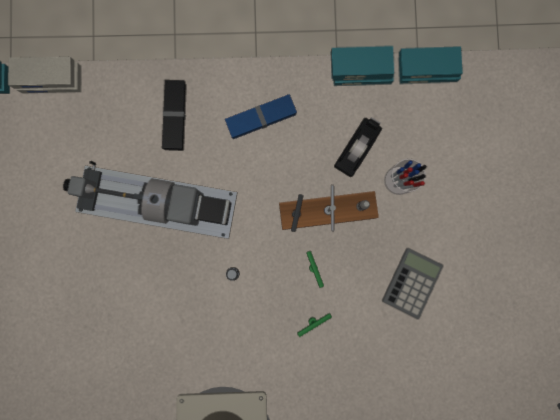

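Top view: the block is at (329,210). The tools in it are a dark T-bar at (297,212), a light thin T-rod at (332,208) and a round knob at (364,205). Two green T-keys lie or stand at (314,268) and (314,325). The chuck is at (157,200). The dark steel bar at (297,212) fits key_bar: it is dark, flat-sided and in the block. The green ones are look-alikes, the thin one is the spanner and the knob is the scriber. I'll confirm with a crop.

```bash
python3 - <<'E'
from h import *
import pickle
C=pickle.load(open('c0.pkl','rb'));f=C['top']['f'];s=C['scene']['f']
a=cv2.resize(f[170:250,270:390],None,fx=5,fy=5,interpolation=cv2.INTER_CUBIC)[:, :600]
b=cv2.resize(f[170:235,120:240],None,fx=3,fy=3,interpolation=cv2.INTER_CUBIC)
e=cv2.resize(s[195:275,160:270],None,fx=3,fy=2.4,interpolation=cv2.INTER_CUBIC)
W=np.zeros((600,800,3),np.uint8);W[:400,:600]=a;W[400:400+195,:360]=b;W[400:592,370:700]=e
cv2.imwrite('pics/crop1.png',W)
c=C['top']
for n,p,z in(('key',(297,212),90),('bore',(154,200),134),('block',(329,210),50),('scr',(364,205),114),('sp',(332,208),126)):print(n,onz(c,p,z))
E
```

```text
key [ 540.67637606 -194.35194812   90.        ]
bore [574.55589082 129.54927308 134.        ]
block [ 545.90652713 -274.52011752   50.        ]
scr [ 550.59882774 -347.94515695  114.        ]
sp [ 544.99735065 -272.5043227   126.        ]
```

View pics/crop1.png

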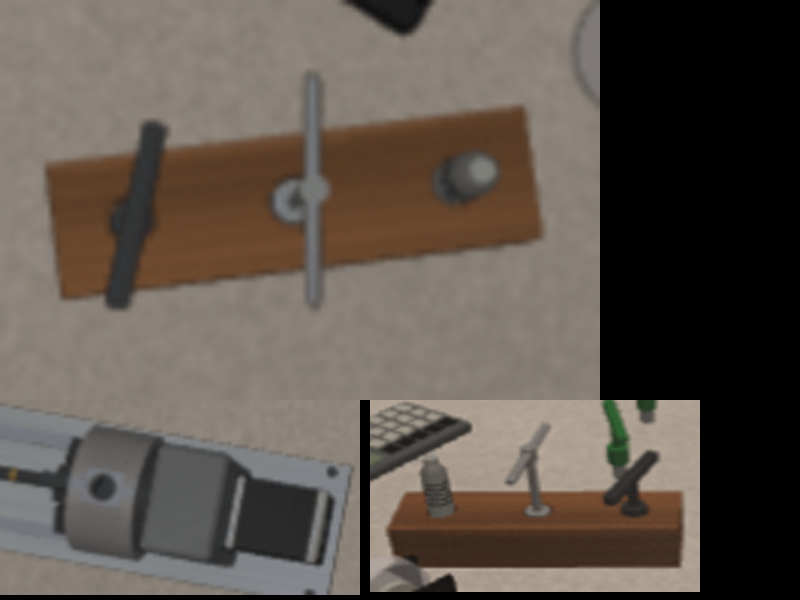

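The crop confirms the dark flat-sided bar in the block is the key: in the top picture it runs from (301,195) to (293,231), and the bore is at (154.5,199.5). Next I measure both with masks.

```bash
python3 - <<'E'
from h import *
import pickle
C=pickle.load(open('c0.pkl','rb'));c=C['top'];f=c['f']
def big(m,x0,y0):
    cs,_=cv2.findContours(m.astype(np.uint8),cv2.RETR_EXTERNAL,cv2.CHAIN_APPROX_NONE);k=max(cs,key=cv2.contourArea)
    return k+np.array([[x0,y0]])
g=f.max(2)
m=g[190:236,285:312]<75
k=big(m,285,190);r=cv2.minAreaRect(k);b=cv2.boxPoints(r);print(r)
P=np.array([onz(c,p,95)[:2] for p in b]);print(P, P.mean(0))
e=sorted([(np.linalg.norm(P[i]-P[i-1]),i) for i in range(4)]);print([x[0] for x in e]);i=e[-1][1];d=P[i]-P[i-1];print('bar ang',np.arctan2(d[1],d[0]))
m=g[190:210,146:165]<70
k=big(m,146,190);print(cv2.minEnclosingCircle(k),onz(c,cv2.minEnclosingCircle(k)[0],132))
# block corners
h=cv2.cvtColor(f,cv2.COLOR_BGR2HSV)[180:240,270:390]
m=((h[...,1]>110)&(h[...,0]<20)).astype(np.uint8);m=cv2.morphologyEx(m,cv2.MORPH_CLOSE,np.ones((15,15)))
r=cv2.minAreaRect(big(m,270,180));B=np.array([onz(c,p,50)[:2] for p in cv2.boxPoints(r)]);print(B,B.mean(0))
for i in range(4):
    d=B[i]-B[i-1];print(np.linalg.norm(d),np.arctan2(d[1],d[0]))
o=sensors.get_obs();import scipy.spatial.transform as T
print(T.Rotation.from_rotvec(o['orientation']).as_matrix().round(3))
E
```

```text
((296.0916748046875, 212.81224060058594), (8.326313018798828, 36.87367630004883), 7.594643592834473)
[[ 497.54482234 -175.19023473]
 [ 582.89770439 -189.43921561]
 [ 579.72222966 -208.72606128]
 [ 494.40205553 -194.35254635]] [ 538.64170298 -191.92701449]
[np.float64(19.418320474331452), np.float64(19.54651005923517), np.float64(86.52242509207896), np.float64(86.53408536984736)]
bar ang -0.1654165579013279
((153.5, 198.5), 3.8079864978790283) [578.19837166 131.14149297 132.        ]
[[ 567.13096678 -153.42297079]
 [ 588.54209651 -387.73149357]
 [ 524.70914907 -392.35065403]
 [ 503.52233252 -159.11818967]] [ 545.97613622 -273.15582702]
63.863086916810566 0.08929720028662662
235.28476432222536 -1.4796693386668025
63.99985799079845 -3.0693553023188413
234.19279157965445 1.6613876017332918
[[-0.965  0.262 -0.   ]
 [ 0.262  0.965 -0.001]
 [ 0.    -0.001 -1.   ]]
```

```bash
python3 -m handwheel '[[0,0,0,0,0,-0.085,0],[-41,-32.5,0,0,0,0,0.5],[-41,-32.5,0,0,0,0,0.5],[-41,-32.5,0,0,0,0,0.5],[-41,-32.5,0,0,0,0,0.5],[-41,-32.5,0,0,0,0,0.5],[-41,-32.5,0,0,0,0,0.5],[-41,-32.5,0,0,0,0,0.5],[-41,-32.5,0,0,0,0,0.5],[-41,-32.5,0,0,0,0,0.5]]'
python3 -m handwheel '[[-41,-32.5,0,0,0,0,0.5],[-41,-32.5,0,0,0,0,0.5],[-41,-32.5,0,0,0,0,0.5],[0,0,0,0,0,0,0.5],[0,0,0,0,0,0,0.5]]'
python3 - <<'E'
from h import *
import pickle
c=cam('wrist');pickle.dump(c,open('w1.pkl','wb'));cv2.imwrite('pics/w1.png',c['f'])
o=sensors.get_obs();print(o,c['R'],-c['R'].T@c['t'],proj(c,[578.2,131.1,134]),proj(c,[538.6,-192.5,95]))
E
```

```text
t: 1.4
ee_pos: [475.2, 248.0, 222.6]
orientation: [-0.282, -3.129, 0.0]
ft_force: [1.0, 0.9, 1.0]
width: 43.6
grasp_force: 0.0
t: 2.02
ee_pos: [577.2, 131.6, 222.2]
orientation: [-0.283, -3.128, 0.0]
ft_force: [-0.6, 0.7, -0.2]
width: 44.0
grasp_force: 0.0
{'t': 2.075, 'qpos': array([ 2.04841398e-01,  3.75724441e-01,  1.70474297e+00,  3.15602766e-04,
        1.06216495e+00, -1.18668728e+00]), 'qvel': array([ 0.0153121 , -0.00647335,  0.00307832, -0.00169466, -0.00202764,
       -0.0032773 ]), 'joint_torque': array([-9.02561657e-01, -5.06675291e+01, -2.70453787e+01, -2.27502594e-02,
        5.62517066e-02,  6.79319146e-04]), 'ee_pos': array([576.95596165, 132.10697506, 222.34739   ]), 'orientation': array([-2.81360424e-01, -3.12788872e+00,  5.97530646e-05]), 'ft_force': array([ 0.81490018, -0.37975877, -0.0184708 ]), 'moment': array([ 0.028947  , -0.03400568, -0.0126266 ]), 'grasp_force': 0.0, 'width': 44.07458941083274} [[ 1.79024514e-01  9.83844452e-01 -5.63011892e-04]
 [ 9.41051483e-01 -1.71070729e-01  2.91816573e-01]
 [ 2.87005801e-01 -5.27721432e-02 -9.56474135e-01]] [497.90533551 147.02013113 384.6359313 ] [277.22546628 216.69414691] [-66.00427685 222.49000481]
```

View pics/w1.png

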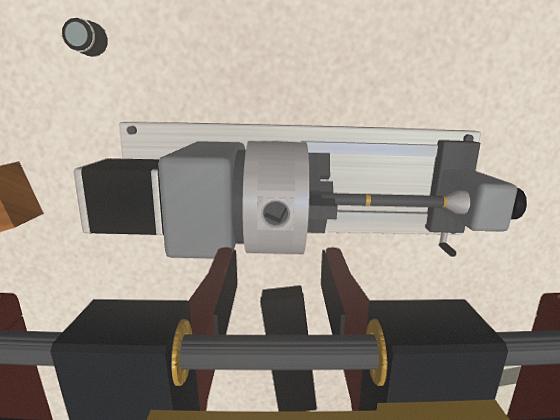

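The wrist view shows the bore at about (276,213), with an askew square socket visible inside it; the prediction was (277,217). I'll enlarge it.

```bash
python3 - <<'E'
from h import *
import pickle
c=pickle.load(open('w1.pkl','rb'));f=c['f']
cv2.imwrite('pics/w1c.png',cv2.resize(f[193:233,256:296],None,fx=14,fy=14,interpolation=cv2.INTER_CUBIC))
g=cv2.cvtColor(f,cv2.COLOR_BGR2GRAY)[193:233,256:296]
print(g[4:36:1,4:36].tolist() if 0 else g[20,::1].tolist())
m=(g<135).astype(np.uint8)
cs,_=cv2.findContours(m,0,1)
for k in cs:
    if len(k)>5:print(cv2.fitEllipse(k),cv2.contourArea(k))
print('scale',proj(c,[578,131,134]),proj(c,[578+10,131,134]),proj(c,[578,141,134]))
for p in((276,212),(276,213)):print(onz(c,p,134))
E
```

```text
[174, 179, 181, 180, 177, 160, 146, 103, 89, 72, 66, 70, 76, 83, 91, 89, 93, 90, 90, 92, 88, 89, 89, 89, 91, 87, 69, 63, 73, 93, 92, 85, 125, 125, 177, 185, 184, 171, 180, 182]
((19.656606674194336, 19.965137481689453), (24.09806251525879, 25.810144424438477), 94.80609130859375) 486.5
scale [277.04987256 216.47196543] [279.3812768  228.56030797] [289.9240819  214.24557906]
[574.33012911 130.85934932 134.        ]
[575.11618356 130.71443529 134.        ]
```

View pics/w1c.png

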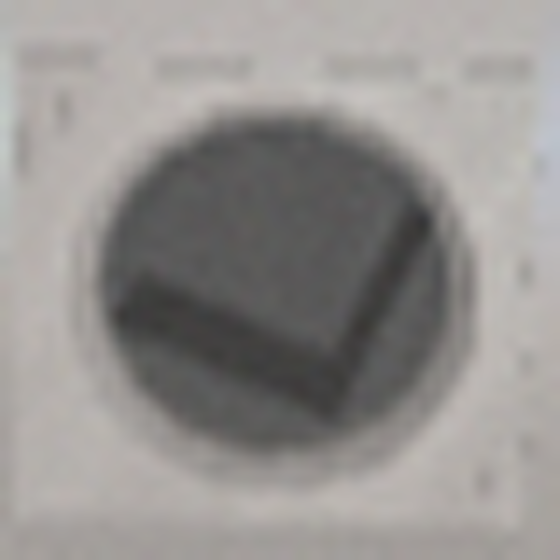

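The square is visible: its rim edges run from (115,310) to (335,412) and on to (432,225) in the crop. I cast these onto z=129 to get the socket angle.

```bash
python3 - <<'E'
from h import *
import pickle
c=pickle.load(open('w1.pkl','rb'))
q=[onz(c,((x+.5)/14-.5+256,(y+.5)/14-.5+193),129)[:2] for x,y in((118,318),(335,415),(432,232))]
for a,b in((1,0),(1,2)):
    d=q[a]-q[b];print(np.linalg.norm(d),np.arctan2(d[1],d[0]),(np.arctan2(d[1],d[0])%(np.pi/2)))
print(q)
# outer chamfer circle crop centre & bore wall circle centre, at 134 / 129
for x,y,z in((283,285,134),(274,282,132)):print(onz(c,((x+.5)/14-.5+256,(y+.5)/14-.5+193),z))
# key as seen in top, z sensitivity
C=pickle.load(open('c0.pkl','rb'))
for p in((153.5,198.5),(154.3,199.3)):print(onz(C['top'],p,133),onz(C['scene'],(390,225),134))
E
```

```text
13.373643957072934 0.9497317930014989 0.9497317930014989
11.986840990388137 -0.6442843761499409 0.9265119506449556
[array([576.78698005, 120.81866527]), array([584.56911994, 131.69490778]), array([574.98528343, 138.89452129])]
[574.99777903 130.54228253 134.        ]
[575.3546754  129.95575038 132.        ]
[578.09363465 130.89096061 133.        ] [567.89381148 133.08406525 134.        ]
[576.22518425 129.11085187 133.        ] [567.89381148 133.08406525 134.        ]
```

```bash
python3 -m handwheel '[[-2.5,-40.7,0,0,0,0,0.5],[-2.5,-40.7,0,0,0,0,0.5],[-2.5,-40.7,0,0,0,0,0.5],[-2.5,-40.7,0,0,0,0,0.5],[-2.5,-40.7,0,0,0,0,0.5],[-2.5,-40.7,0,0,0,0,0.5],[-2.5,-40.7,10,0,0,0,0.5],[-2.5,-40.7,20,0,0,0,0.5],[0,0,0,0,0,0,0.5],[0,0,0,0,0,0,0.5]]'
python3 - <<'E'
from h import *
import pickle
c=cam('wrist');pickle.dump(c,open('w2.pkl','wb'))
p=proj(c,[538.6,-192.5,96]);print(p,sensors.get_obs()['ee_pos'])
cv2.imwrite('pics/w2.png',c['f'][60:360,80:480].repeat(2,0).repeat(2,1))
m=(c['f'].max(2)<75).astype(np.uint8)
x,y=map(int,p);w=m[y-75:y+75,x-40:x+40]
cs,_=cv2.findContours(w,0,1)
for k in cs:
    if cv2.contourArea(k)>100:
        r=cv2.minAreaRect(k+np.array([[x-40,y-75]]));print(r);print([onz(c,q,96)[:2].round(1) for q in cv2.boxPoints(r)],onz(c,r[0],96))
E
```

```text
t: 3.32
ee_pos: [539.3, -191.1, 192.9]
orientation: [-0.281, -3.129, -0.001]
ft_force: [0.3, 0.1, 0.2]
width: 44.0
grasp_force: 0.0
[275.62089505 211.24802236] [ 539.63549518 -190.93538574  193.14947527]
((269.1709289550781, 204.433349609375), (16.003864288330078, 108.65007781982422), 9.659893035888672)
[array([ 573.6, -218.5]), array([ 490.3, -187.6]), array([ 494.4, -176.4]), array([ 578.3, -206.2])] [ 532.20318299 -196.46698662   96.        ]
```

View pics/w2.png

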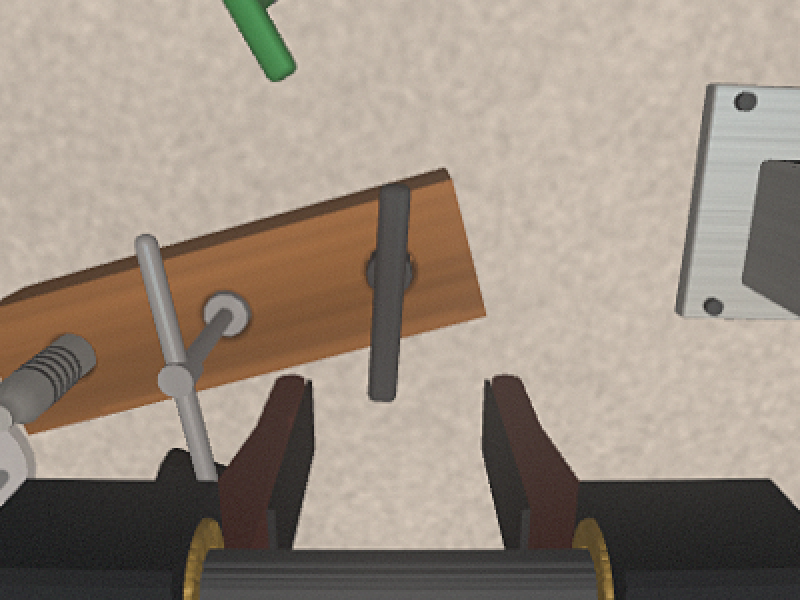

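The wrist view shows the bar clearly: in the 2x crop it runs from (397,185) to (382,400), with the spanner well to the left. I measure its top face at z=96.

```bash
python3 - <<'E'
from h import *
import pickle
c=pickle.load(open('w2.pkl','rb'))
f=c['f'][150:262,255:300];m=(f.max(2)<85)
L=[];Rr=[]
for r in range(6,108,3):
    x=np.where(m[r])[0]
    if len(x) and not 30<r<60: L.append((x.min()-.5+255,r+150));Rr.append((x.max()+.5+255,r+150))
for S in(L,Rr):
    P=np.array([onz(c,p,96)[:2] for p in S]);v=cv2.fitLine(P.astype(np.float32),cv2.DIST_HUBER,0,.01,.01).ravel();print(v,np.arctan(v[1]/v[0]),'y at 538.6',v[3]+(538.6-v[2])*v[1]/v[0])
rows=np.where(m[:, :].sum(1)>8)[0]+150;print(rows.min(),rows.max())
a=onz(c,(278.5,rows.min()-.5),96);b=onz(c,(271,rows.max()+.5),96);b2=onz(c,(271,rows.max()+.5),84);print(a,b,np.linalg.norm(a-b),(a+b)/2)
E
```

```text
[ 9.7070497e-01 -2.4027465e-01  5.4761945e+02 -2.0215056e+02] -0.24264878 y at 538.6 -199.918
[ 9.6950692e-01 -2.4506398e-01  5.3851038e+02 -1.8834534e+02] -0.24758568 y at 538.6 -188.36798
152 259
[ 492.85906749 -181.93452203   96.        ] [ 578.90647084 -203.75701494   96.        ] 88.77148652313221 [ 535.88276916 -192.84576848   96.        ]
```

```bash
python3 -m handwheel '[[0,0,0,0,0,0.065,0.5],[2.3,-3,30,0,0,0,0.5],[0,0,30,0,0,0,0.5],[0,0,30,0,0,0,0.5],[0,0,20,0,0,0,0.5],[0,0,12,0,0,0,0.5],[0,0,0,0,0,0,0.5]]'
python3 -m handwheel '[[0,0,0,0,0,0,1],[0,0,0,0,0,0,1],[0,0,0,0,0,0,1],[0,0,0,0,0,0,1]]'
python3 -c "
from h import *
o=sensors.get_obs();print(o['ee_pos'],o['orientation'],o['ft_force'],o['moment'])"
```

```text
t: 4.25
ee_pos: [536.4, -193.9, 70.5]
orientation: [-0.382, -3.118, -0.0]
ft_force: [-0.6, -0.3, 0.7]
width: 43.9
grasp_force: 0.0
t: 4.75
ee_pos: [536.6, -194.9, 71.1]
orientation: [0.384, 3.117, -0.0]
ft_force: [-0.2, 1.1, 1.3]
width: 11.8
grasp_force: 30.0
[ 536.57466921 -194.90442912   71.05906495] [ 3.83815652e-01  3.11738352e+00 -1.58514249e-04] [-0.19258624  1.06259609  1.30036899] [ 0.08227864 -0.0238315  -0.03117354]
```

```bash
python3 -m handwheel '[[0,0,-34,0,0,0,1],[0,0,-34,0,0,0,1],[0,0,-34,0,0,0,1],[0,0,-34,0,0,0,1],[5.1,40.5,0,0,0,0,1],[5.1,40.5,0,0,0,0,1],[5.1,40.5,0,0,0,0,1],[5.1,40.5,0,0,0,0,1],[5.1,40.5,0,0,0,0,1],[5.1,40.5,0,0,0,0,1]]'
python3 -m handwheel '[[5.1,40.5,0,0,0,0,1],[5.2,40.5,0,0,0,0,1],[0,0,0,0,0,0.15,1],[0,0,0,0,0,0.15,1],[0,0,0,0,0,0,1],[0,0,0,0,0,0,1]]'
python3 - <<'E'
from h import *
import pickle
c=cam('wrist');t=cam('top');s=cam('scene');pickle.dump((c,t,s),open('w3.pkl','wb'))
o=sensors.get_obs();print(o['ee_pos'],o['orientation'],o['ft_force'],o['moment'],o['qpos'])
W=np.zeros((600,800,3),np.uint8)
W[:,:400]=cv2.resize(c['f'][130:280,220:320],(400,600),interpolation=cv2.INTER_CUBIC)
W[:300,400:]=cv2.resize(t['f'][160:235,105:205],(400,300),interpolation=cv2.INTER_CUBIC)
W[300:,400:]=cv2.resize(s['f'][190:265,340:440],(400,300),interpolation=cv2.INTER_CUBIC)
cv2.imwrite('pics/w3.png',W)
print(proj(c,[575.2,130.4,134]),proj(s,[575.2,130.4,134]),proj(s,[576,130.4,150]))
E
```

```text
t: 6.0
ee_pos: [565.2, 49.6, 206.4]
orientation: [-0.384, -3.117, 0.0]
ft_force: [-0.1, -0.2, -1.7]
width: 11.6
grasp_force: 30.0
t: 6.75
ee_pos: [575.0, 129.3, 206.5]
orientation: [-0.841, -3.026, 0.0]
ft_force: [0.4, -0.1, -1.6]
width: 11.9
grasp_force: 30.0
[575.16996759 129.28527173 206.63792757] [-8.43493793e-01 -3.02615625e+00  1.15439689e-04] [-0.21348929  0.56662117 -2.8364079 ] [-0.04776381 -0.04679992 -0.0512874 ] [ 2.00930717e-01  3.90380449e-01  1.72328037e+00 -3.40160989e-05
  1.02803629e+00 -8.26178618e-01]
[279.21667569 221.76032732] [389.25171419 226.7842841 ] [390.37266601 220.88902852]
```

View pics/w3.png

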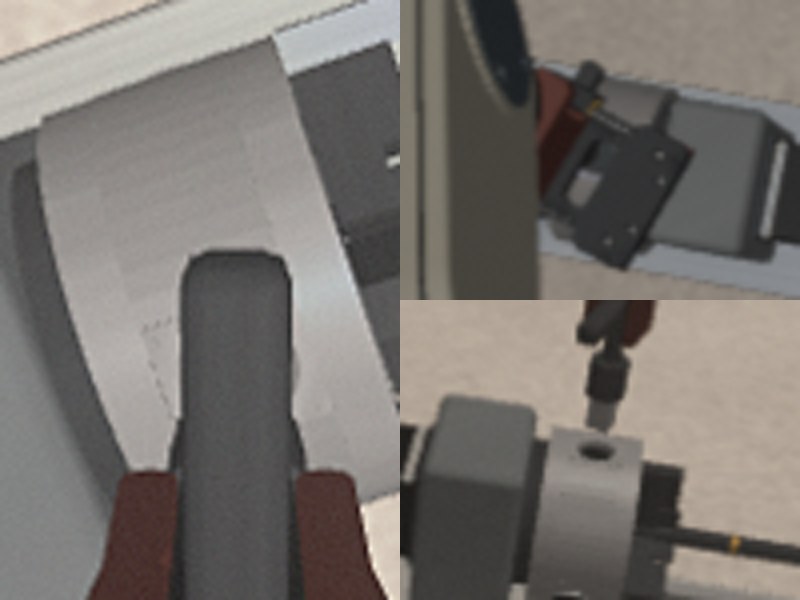

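The scene view (bottom right) shows the tip straight above the bore: the tip end is at (389.5,222.5) and the bore at (389.3,227.5). The wrist view of the bore is hidden by the bar. I'll measure the lateral offset in the scene view.

```bash
python3 - <<'E'
from h import *
import pickle
c,t,s=pickle.load(open('w3.pkl','rb'));s0=pickle.load(open('c0.pkl','rb'))['scene']
g=cv2.cvtColor(s['f'],cv2.COLOR_BGR2GRAY);g0=cv2.cvtColor(s0['f'],cv2.COLOR_BGR2GRAY)
print('tip');[print(r,g[r,380:400].tolist()) for r in range(206,224)]
print('bore');[print(r,g0[r,380:400].tolist()) for r in range(222,233)]
for z in(149.6,160):print(proj(s,[575.2,129.3,z]),proj(s,[577.2,129.3,z]))
print(proj(s,[577.5,130.4,134]))
E
```

```text
tip
206 [169, 169, 171, 171, 171, 172, 169, 87, 41, 42, 48, 52, 52, 51, 53, 52, 56, 101, 167, 167]
207 [171, 170, 169, 168, 168, 173, 170, 79, 39, 38, 40, 44, 45, 43, 46, 44, 65, 130, 169, 168]
208 [173, 169, 170, 168, 168, 172, 167, 69, 33, 38, 38, 41, 40, 41, 41, 42, 68, 144, 173, 171]
209 [171, 168, 168, 169, 170, 171, 146, 56, 37, 41, 40, 40, 41, 40, 41, 41, 80, 163, 172, 170]
210 [172, 167, 168, 170, 172, 173, 137, 53, 37, 39, 40, 40, 42, 42, 42, 45, 91, 167, 173, 168]
211 [172, 169, 167, 170, 173, 172, 116, 47, 36, 40, 39, 41, 40, 42, 40, 47, 95, 169, 170, 166]
212 [175, 171, 170, 172, 175, 173, 92, 39, 36, 39, 39, 41, 39, 40, 40, 52, 112, 168, 167, 166]
213 [173, 171, 171, 171, 173, 172, 109, 47, 37, 38, 38, 38, 41, 39, 39, 63, 139, 172, 168, 168]
214 [172, 171, 172, 172, 175, 174, 159, 88, 47, 40, 38, 39, 41, 41, 44, 85, 163, 174, 170, 167]
215 [172, 171, 172, 170, 173, 176, 173, 105, 67, 57, 52, 47, 48, 58, 90, 153, 173, 174, 172, 170]
216 [169, 170, 173, 173, 173, 175, 174, 95, 72, 69, 69, 68, 72, 86, 128, 172, 176, 175, 173, 173]
217 [169, 171, 173, 175, 174, 174, 156, 87,
[... 1218 characters left out ...]
, 44, 53, 60, 70, 90, 116, 121, 121, 121, 120, 120]
228 [122, 122, 123, 121, 113, 69, 45, 36, 36, 33, 37, 43, 60, 89, 118, 122, 122, 122, 121, 121]
229 [126, 126, 117, 114, 120, 103, 87, 62, 54, 43, 45, 48, 81, 114, 121, 121, 122, 122, 122, 122]
230 [132, 129, 126, 124, 127, 123, 114, 115, 107, 104, 111, 102, 113, 117, 118, 119, 122, 122, 122, 120]
231 [135, 134, 132, 129, 130, 128, 126, 129, 125, 127, 127, 124, 116, 122, 112, 117, 126, 126, 126, 119]
232 [138, 138, 137, 137, 137, 138, 137, 136, 136, 133, 131, 130, 126, 127, 125, 128, 132, 131, 131, 123]
[389.78069401 220.81976304] [389.91516007 221.32115594]
[390.47999244 216.79269191] [390.61696487 217.28928534]
[389.4033297  227.36902656]
```

```bash
python3 -m handwheel '[[-0.3,1,7,0,0,0.05,1],[0,0,6,0,0,0.04,1],[0,0,1,0,0,0,1],[0,0,1,0,0,0,1],[0,0,0,0,0,0,1]]'
python3 -m handwheel '[[0,0,1,0,0,0,1],[0,0,1,0,0,0,1]]'
python3 -m handwheel '[[0,0,0.7,0,0,0,1],[0,0,0.7,0,0,0,1]]'
```

```text
t: 7.52
ee_pos: [576.1, 130.2, 191.9]
orientation: [0.98, 2.985, 0.0]
ft_force: [-0.3, 0.6, -2.8]
width: 11.8
grasp_force: 30.0
t: 7.78
ee_pos: [576.0, 130.2, 189.7]
orientation: [0.98, 2.985, 0.0]
ft_force: [0.2, 1.6, -1.4]
width: 11.5
grasp_force: 30.0
t: 8.02
ee_pos: [576.0, 130.2, 188.2]
orientation: [-0.98, -2.985, 0.0]
ft_force: [0.1, -0.3, -2.5]
width: 11.7
grasp_force: 30.0
```

```bash
python3 -m handwheel '[[0,0,1,0,0,0,1],[0,0,0.5,0,0,0,1]]'
python3 -m handwheel '[[0,0,0.5,0,0,0,1],[0,0,0.5,0,0,0,1]]'
python3 -m handwheel '[[0,0,0.5,0,0,0,1],[0,0,0,0,0,0,1]]'
```

```text
t: 8.28
ee_pos: [576.0, 130.2, 186.7]
orientation: [-0.98, -2.985, 0.0]
ft_force: [0.1, 0.0, -2.5]
width: 11.6
grasp_force: 30.0
t: 8.52
ee_pos: [576.0, 130.2, 185.8]
orientation: [0.98, 2.985, 0.0]
ft_force: [0.1, -0.2, -0.8]
width: 11.9
grasp_force: 30.0
t: 8.78
ee_pos: [576.1, 130.2, 185.5]
orientation: [0.98, 2.984, 0.0]
ft_force: [-0.6, 0.3, 0.1]
width: 11.9
grasp_force: 30.0
```

```bash
python3 -m handwheel '[[0,0,0.5,0,0,0,1],[0,0,0,0,0,0,1]]'
python3 -m handwheel '[[0,0,0.5,0,0,0,1],[0,0,0,0,0,0,1]]'
```

```text
t: 9.02
ee_pos: [575.8, 130.0, 184.6]
orientation: [-0.98, -2.984, 0.001]
ft_force: [0.5, -0.8, -2.8]
width: 11.8
grasp_force: 30.0
t: 9.28
ee_pos: [575.7, 130.1, 183.9]
orientation: [-0.98, -2.984, 0.001]
ft_force: [1.0, 0.2, -2.8]
width: 12.0
grasp_force: 30.0
```

```bash
for i in 1; do python3 -m handwheel '[[0,0,0.7,0,0,0,1],[0,0,0.7,0,0,0,1]]'; done
python3 -m handwheel '[[0,0,0.7,0,0,0,1],[0,0,0.7,0,0,0,1]]'
python3 -m handwheel '[[0,0,0.7,0,0,0,1],[0,0,0.7,0,0,0,1]]'
```

```text
t: 9.52
ee_pos: [575.8, 130.1, 182.7]
orientation: [-0.98, -2.984, 0.0]
ft_force: [-1.4, -0.2, -0.9]
width: 12.1
grasp_force: 30.0
t: 9.78
ee_pos: [575.9, 130.1, 181.4]
orientation: [-0.98, -2.985, 0.0]
ft_force: [-0.9, -1.1, -2.1]
width: 11.8
grasp_force: 30.0
t: 10.02
ee_pos: [575.9, 130.1, 180.0]
orientation: [-0.98, -2.985, 0.0]
ft_force: [-0.4, -1.5, -1.5]
width: 11.4
grasp_force: 30.0
```

Dropping freely into the square. I continue down to the seat at a TCP z of about 174.

```bash
python3 -m handwheel '[[0,0,1,0,0,0,1],[0,0,1,0,0,0,1],[0,0,1,0,0,0,1],[0,0,1,0,0,0,1],[0,0,0,0,0,0,1]]'
python3 -m handwheel '[[0,0,0.6,0,0,0,1],[0,0,0.6,0,0,0,1],[0,0,0,0,0,0,1]]'
python3 -m handwheel '[[0,0,0.5,0,0,0,1],[0,0,0,0,0,0,1]]'
```

```text
t: 10.65
ee_pos: [575.9, 130.1, 175.9]
orientation: [-0.981, -2.984, 0.0]
ft_force: [-1.1, -1.3, -3.3]
width: 11.7
grasp_force: 30.0
t: 11.02
ee_pos: [575.9, 130.2, 174.8]
orientation: [-0.981, -2.985, 0.0]
ft_force: [-0.7, -1.8, -0.9]
width: 11.3
grasp_force: 30.0
t: 11.28
ee_pos: [575.9, 130.1, 174.3]
orientation: [-0.981, -2.985, 0.0]
ft_force: [-0.8, -1.3, -1.6]
width: 11.9
grasp_force: 30.0
```

```bash
python3 -m handwheel '[[0,0,0,0,0,0.08,1],[0,0,0,0,0,0.08,1],[0,0,0,0,0,0.08,1],[0,0,0,0,0,0.08,1],[0,0,0,0,0,0,1]]'
python3 -c "
from h import *
o=sensors.get_obs();print(o['moment'],o['ft_force'])"
```

```text
t: 11.9
ee_pos: [575.5, 130.2, 174.1]
orientation: [-1.442, -2.79, 0.001]
ft_force: [-2.9, -1.9, -1.9]
width: 11.9
grasp_force: 30.0
[-0.37389056  0.59624556 -0.02852237] [-2.9423358  -1.94621583 -1.91694103]
```

```bash
M(){ python3 -c "
from h import *
o=sensors.get_obs();print('M',o['moment'].round(3))"; }
python3 -m handwheel '[[0,0,0,0,0,0.08,1],[0,0,0,0,0,0.08,1],[0,0,0,0,0,0.08,1],[0,0,0,0,0,0,1]]';M
python3 -m handwheel '[[0,0,0,0,0,0.08,1],[0,0,0,0,0,0.08,1],[0,0,0,0,0,0,1]]';M
```

```text
t: 12.4
ee_pos: [575.7, 130.2, 174.2]
orientation: [-1.764, -2.599, 0.001]
ft_force: [-1.9, -1.3, -3.2]
width: 11.7
grasp_force: 30.0
M [-0.291  0.528  0.099]
t: 12.78
ee_pos: [575.8, 130.2, 174.2]
orientation: [-1.965, -2.45, 0.0]
ft_force: [-1.5, -0.8, -3.3]
width: 11.6
grasp_force: 30.0
M [-0.287  0.531  0.023]
```

```bash
M(){ python3 -c "
from h import *
o=sensors.get_obs();print('M',o['moment'].round(3))"; }
python3 -m handwheel '[[0,0,0,0,0,0.08,1],[0,0,0,0,0,0.06,1],[0,0,0,0,0,0,1]]';M
python3 -m handwheel '[[0,0,0,0,0,0.06,1],[0,0,0,0,0,0.06,1],[0,0,0,0,0,0,1]]';M
python3 -m handwheel '[[0,0,0,0,0,0.05,1],[0,0,0,0,0,0.05,1],[0,0,0,0,0,0,1]]';M
```

```text
t: 13.15
ee_pos: [575.8, 130.2, 174.2]
orientation: [-2.132, -2.307, 0.0]
ft_force: [-1.2, -0.4, -4.0]
width: 11.7
grasp_force: 30.0
M [-0.248  0.47   0.019]
t: 13.52
ee_pos: [575.9, 130.2, 174.2]
orientation: [-2.266, -2.175, 0.0]
ft_force: [-1.7, -0.9, -4.4]
width: 11.5
grasp_force: 30.0
M [-0.149  0.467  0.105]
t: 13.9
ee_pos: [575.9, 130.2, 174.2]
orientation: [-2.373, -2.059, 0.0]
ft_force: [-1.2, -0.2, -5.3]
width: 12.0
grasp_force: 30.0
M [-0.16   0.342  0.024]
```

```bash
M(){ python3 -c "
from h import *
o=sensors.get_obs();print('M',o['moment'].round(3),o['qpos'][5])"; }
python3 -m handwheel '[[0,0,0,0,0,0.05,1],[0,0,0,0,0,0,1]]';M
python3 -m handwheel '[[0,0,0,0,0,0.05,1],[0,0,0,0,0,0,1]]';M
python3 -m handwheel '[[0,0,0,0,0,0.05,1],[0,0,0,0,0,0,1]]';M
```

```text
t: 14.15
ee_pos: [576.0, 130.2, 174.3]
orientation: [2.423, 1.999, -0.0]
ft_force: [-1.1, -0.6, -4.7]
width: 11.8
grasp_force: 30.0
M [-0.176  0.335  0.224] 0.3933704677043379
t: 14.4
ee_pos: [576.0, 130.2, 174.3]
orientation: [2.473, 1.938, -0.0]
ft_force: [-0.9, -1.3, -5.6]
width: 12.0
grasp_force: 30.0
M [-0.166  0.351  0.327] 0.44355408316178135
t: 14.65
ee_pos: [576.0, 130.2, 174.3]
orientation: [2.521, 1.875, -0.0]
ft_force: [-0.8, -0.3, -6.4]
width: 11.8
grasp_force: 30.0
M [-0.172  0.288  0.276] 0.49370790504354417
```

```bash
M(){ python3 -c "
from h import *
o=sensors.get_obs();print('M',o['moment'].round(3),o['qpos'][5])"; }
python3 -m handwheel '[[0,0,0,0,0,0.05,1],[0,0,0,0,0,0,1]]';M
python3 -m handwheel '[[0,0,0,0,0,0.05,1],[0,0,0,0,0,0,1],[0,0,0,0,0,0,1]]';M
```

```text
t: 14.9
ee_pos: [576.0, 130.2, 174.3]
orientation: [2.567, 1.811, 0.0]
ft_force: [0.5, -0.2, -5.9]
width: 11.5
grasp_force: 30.0
M [-0.167  0.293  0.24 ] 0.5438104124274441
t: 15.28
ee_pos: [576.0, 130.2, 174.3]
orientation: [2.612, 1.746, -0.0]
ft_force: [0.5, -0.9, -7.2]
width: 11.7
grasp_force: 30.0
M [-0.201  0.152  0.292] 0.594253060862998
```

```bash
python3 -m handwheel '[[0,0,0,0,0,-0.08,1],[0,0,0,0,0,-0.07,1],[0,0,0,0,0,0,1]]'
python3 -m handwheel '[[0,0,-3,0,0,0,1],[0,0,-5,0,0,0,1],[0,0,-8,0,0,0,1],[0,0,-12,0,0,0,1],[0,0,-12,0,0,0,1],[0,0,0,0,0,0,1]]'
python3 - <<'E'
from h import *
import pickle
c=cam('wrist');s=cam('scene');pickle.dump((c,s),open('w4.pkl','wb'))
o=sensors.get_obs();print(o['ee_pos'],o['orientation'],o['ft_force'],o['moment'],o['qpos'])
W=np.zeros((600,800,3),np.uint8)
W[:,:400]=cv2.resize(c['f'][120:320,210:345],(400,600),interpolation=cv2.INTER_CUBIC)
W[:300,400:]=cv2.resize(s['f'][160:265,330:470],(400,300),interpolation=cv2.INTER_CUBIC)
cv2.imwrite('pics/w4.png',W)
E
```

```text
t: 15.65
ee_pos: [576.3, 130.3, 174.9]
orientation: [2.475, 1.934, 0.001]
ft_force: [-1.2, -0.3, -2.5]
width: 11.8
grasp_force: 30.0
t: 16.4
ee_pos: [576.9, 130.4, 216.0]
orientation: [2.474, 1.934, 0.004]
ft_force: [-0.1, 0.7, -2.5]
width: 11.5
grasp_force: 30.0
[575.96417324 130.17439177 214.56481912] [2.47519448e+00 1.93443801e+00 5.33825997e-04] [ 0.23875456 -0.86102018 -1.93585051] [-0.0451978   0.10381341 -0.00463342] [2.02115576e-01 3.82122899e-01 1.71518950e+00 1.57146280e-05
 1.04390748e+00 4.46150681e-01]
```

View pics/w4.png

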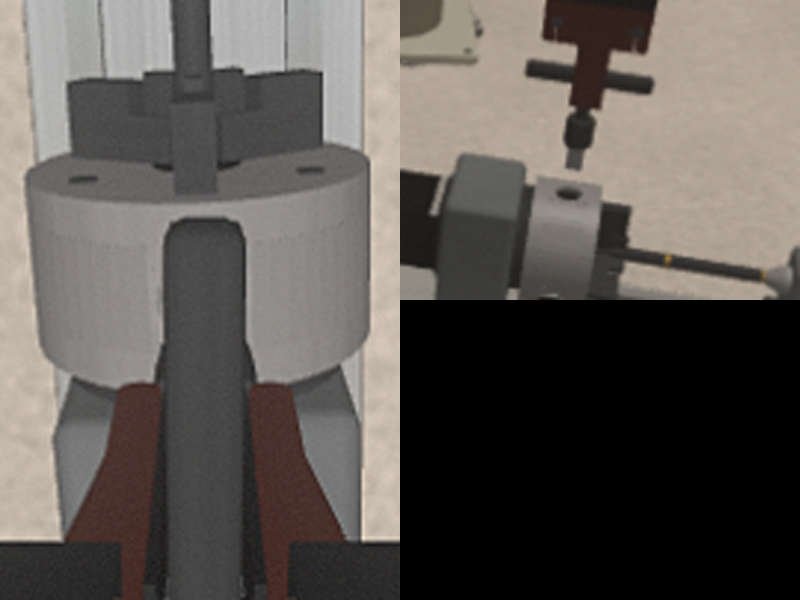

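The bar still sits straight in the fingers and the key is clear of the chuck. I turn it back to its original yaw and check the socket angle on the way.

```bash
python3 -m handwheel '[[0,0,-3,0,0,-0.1745,1],[0,0,0,0,0,-0.1745,1],[0,0,0,0,0,-0.1745,1],[0,0,0,0,0,-0.1745,1],[0,0,0,0,0,-0.1745,1],[0,0,0,0,0,-0.1745,1],[0,0,0,0,0,-0.1745,1],[0,0,0,0,0,-0.1745,1],[0,0,0,0,0,-0.175,1],[0,0,0,0,0,0,1]]'
python3 -m handwheel '[[-5,-40.6,0,0,0,0,1],[0,0,0,0,0,0,1]]'
python3 - <<'E'
from h import *
import pickle
c=cam('wrist');pickle.dump(c,open('w5.pkl','wb'))
o=sensors.get_obs();print(o['ee_pos'],o['orientation'],o['qpos'])
p=proj(c,[575.2,130.4,134]);print(p);x,y=map(int,p)
cv2.imwrite('pics/w5.png',cv2.resize(c['f'][y-24:y+24,x-24:x+24],None,fx=12,fy=12,interpolation=cv2.INTER_CUBIC))
E
```

```text
t: 17.75
ee_pos: [575.6, 130.1, 216.8]
orientation: [-0.384, -3.117, 0.001]
ft_force: [1.3, -0.9, -2.7]
width: 11.9
grasp_force: 30.0
t: 18.0
ee_pos: [570.4, 87.9, 217.0]
orientation: [-0.391, -3.116, 0.001]
ft_force: [0.0, 0.5, -2.8]
width: 11.6
grasp_force: 30.0
[570.7845521   88.84204365 217.1574328 ] [-3.89521760e-01 -3.11679843e+00  3.76544733e-05] [ 1.33745503e-01  3.60917399e-01  1.74098505e+00  1.35365221e-04
  1.04022646e+00 -1.18845867e+00]
[334.51670155 210.07224326]
```

View pics/w5.png

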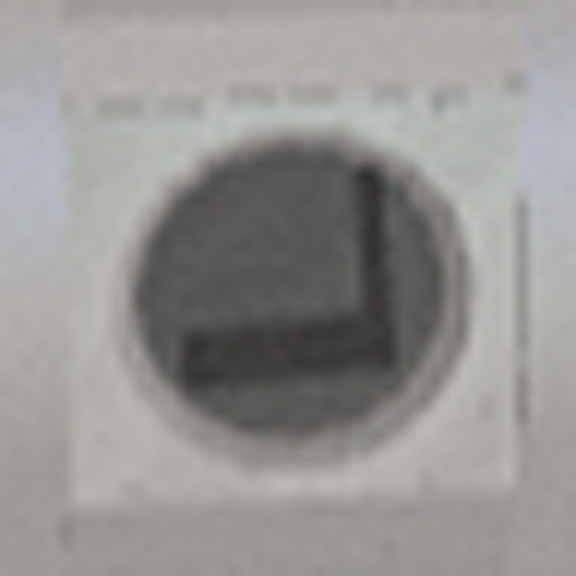

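The socket's near rim edge now runs from (185,387) to (392,368), then up to (382,170), so it has turned. I compute by how much.

```bash
python3 - <<'E'
from h import *
import pickle
c=pickle.load(open('w5.pkl','rb'))
q=[onz(c,((x+.5)/12-.5+310,(y+.5)/12-.5+186),129)[:2] for x,y in((185,387),(392,368),(382,170))]
for a,b in((1,0),(1,2)):
    d=q[a]-q[b];print(np.linalg.norm(d),np.arctan2(d[1],d[0])%(np.pi/2))
E
```

```text
13.249314071254783 1.41819967775057
13.160057950509486 1.4233649021213386
```

The socket turned clockwise by about 1.09 rad, to its stop with the 0.3 N m plateau, so the jaws are firm. Now back to the hole.

```bash
python3 -m handwheel '[[-5.2,-40.4,0,0,0,0,1],[-5.2,-40.4,0,0,0,0,1],[-5.2,-40.4,0,0,0,0,1],[-5.2,-40.4,0,0,0,0,1],[-5.2,-40.4,0,0,0,0,1],[-5.2,-40.4,0,0,0,0,1],[-5.2,-40.4,0,0,0,0,1],[0,0,20,0,0,0,1],[0,0,20,0,0,0,1],[0,0,20,0,0,0,1]]'
python3 -m handwheel '[[0,0,20,0,0,0,1],[0,0,15,0,0,0,1],[0,0,0,0,0,0,1],[0,0,0,0,0,0,1]]'
```

```text
t: 19.3
ee_pos: [538.6, -193.2, 156.7]
orientation: [0.386, 3.117, 0.0]
ft_force: [-0.3, -0.5, -1.7]
width: 11.9
grasp_force: 30.0
t: 19.8
ee_pos: [538.7, -193.7, 122.9]
orientation: [0.382, 3.117, -0.0]
ft_force: [-0.8, -0.1, -2.4]
width: 11.3
grasp_force: 30.0
```

```bash
python3 -m handwheel '[[1.8,-1.1,0,0,0,0,1],[0,0,8,0,0,0,1],[0,0,8,0,0,0,1],[0,0,5,0,0,0,1],[0,0,0,0,0,0,1]]'
python3 -m handwheel '[[0,0,5,0,0,0,1],[0,0,4,0,0,0,1],[0,0,3,0,0,0,1],[0,0,0,0,0,0,1]]'
python3 -m handwheel '[[0,0,3,0,0,0,1],[0,0,3,0,0,0,1],[0,0,3,0,0,0,1],[0,0,3,0,0,0,1]]'
```

```text
t: 20.42
ee_pos: [535.7, -194.1, 100.7]
orientation: [-0.382, -3.117, -0.0]
ft_force: [-0.2, 0.4, -2.2]
width: 11.7
grasp_force: 30.0
t: 20.92
ee_pos: [535.9, -194.2, 89.1]
orientation: [-0.382, -3.118, -0.0]
ft_force: [-0.4, 0.7, -2.0]
width: 11.5
grasp_force: 30.0
t: 21.42
ee_pos: [536.0, -194.3, 77.2]
orientation: [-0.382, -3.118, -0.0]
ft_force: [-0.5, -0.4, -1.6]
width: 12.0
grasp_force: 30.0
```

```bash
python3 -m handwheel '[[0,0,3,0,0,0,1],[0,0,2,0,0,0,1],[0,0,0.8,0,0,0,1],[0,0,0,0,0,0,1]]'
python3 -m handwheel '[[0,0,0,0,0,0,0.5],[0,0,0,0,0,0,0.5],[0,0,0,0,0,0,0.5],[0,0,0,0,0,0,0.5],[0,0,-10,0,0,0,0.5],[0,0,-30,0,0,0,0.5],[0,0,-40,0,0,0,0.5],[0,0,-40,0,0,0,0.5],[0,0,0,0,0,0,0.5],[0,0,0,0,0,0,0.5]]'
python3 - <<'E'
from h import *
c=cam('wrist');s=cam('scene');o=sensors.get_obs();print(o['ee_pos'],o['ft_force'])
W=np.zeros((600,800,3),np.uint8)
W[:450,:400]=cv2.resize(c['f'][60:360,150:417],(400,450))
W[:300,400:]=cv2.resize(s['f'][195:275,160:270],(400,300),interpolation=cv2.INTER_CUBIC)
cv2.imwrite('pics/w6.png',W)
E
```

```text
t: 21.92
ee_pos: [536.1, -194.3, 71.6]
orientation: [0.382, 3.118, -0.0]
ft_force: [-0.6, 0.3, -2.6]
width: 11.7
grasp_force: 30.0
t: 23.18
ee_pos: [535.7, -194.1, 191.4]
orientation: [-0.382, -3.118, -0.0]
ft_force: [-0.9, -0.1, 0.6]
width: 44.3
grasp_force: 0.0
[ 535.20941935 -193.94312014  190.39691164] [-0.84016374 -0.37721876  0.6747681 ]
```

View pics/w6.png

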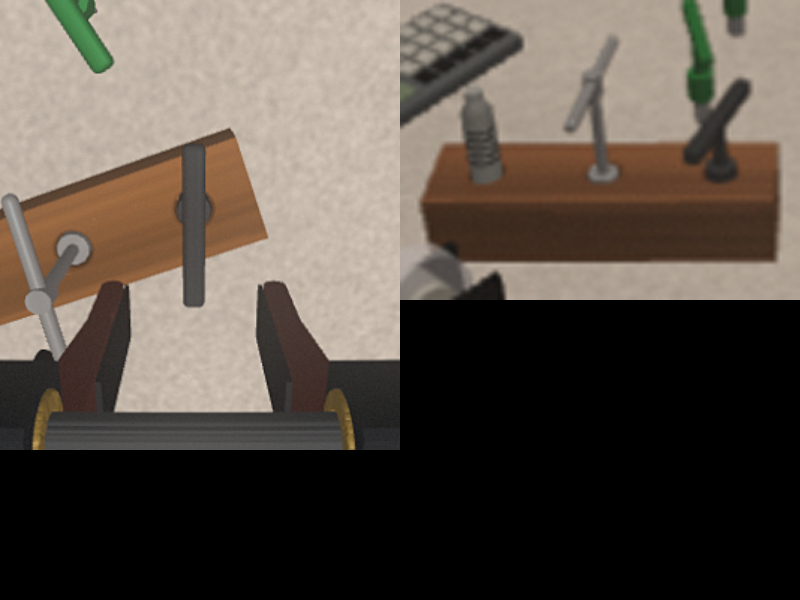

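The key stands upright and fully down in its own hole, with the bar at (193,225) in the left panel. The spanner and scriber look unmoved, and the gripper is clear of everything. I hand the job in.

```bash
python3 -c "
from workcell import ctrl;print(ctrl.close_job())"
```

```text
the job is handed in; nothing more can be done
None
```

I handed the job in at about 23 s: the key dropped home in the socket, the chuck turned clockwise (about 1.09 rad by camera) until resistance levelled off near 0.3 N m, and the key is back upright in its own hole; hand-in gave no pass or fail result.

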